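Prop open the UV decontamination box and load the timer

ROBOT

A 6-joint arm with a two-finger parallel gripper is mounted at the origin on a cart in front of the work surface, level with it; the furniture and walls round the work are solid. World frame = base frame: x ahead of the robot, y to its left, z up, the work surface at z = 0. Lengths are in m, angles in rad, forces in N, time in s.
With the tool pointing down it reaches from about 0.25 to 0.8 m from the base axis. Payload 8.5 kg.
Tool frame: the origin (TCP) lies midway between the tips of the shut fingers; the grasp point (between the pads) lies 19 mm behind it; z points along the fingers, x is the direction in which the jaws open and shut, and the axes are right-handed (so a half turn about z gives the same grasp; the last joint's range is limited). The gripper opens to 85 mm and grips with 20 to 120 N. Pads are 22 mm wide; open, the fingers measure 114 mm over their backs; the gripper's body (76 mm by 85 mm) begins 54 mm behind the grasp point. The pads swing forward as they close: fully open they stand 13 mm farther back than shut.
Start: joints at [1.147, 0.238, -0.013, 1.319, 0, 1.571], TCP at [0.216, 0.479, 0.231] pointing down, gripper open.
Joint ranges: [-2.66, 2.66], [-1.03, 1.9], [-1.14, 1.46], [-1.82, 2.27], [-1.45, 1.34], [-3.14, 3.14]. Speed limits (rad/s): [2.22, 2.22, 2.79, 3.14, 3.14, 3.14].

INTERFACE

Orientations are given as a unit quaternion [w, x, y, z].
In Python, from station import robot, eoat, kinematics, grab_frame, camera_info, job gives the robot as it stands. Calls block until the motion is done:
- robot.movep(position, orientation): joint-space move of the TCP to a pose.
- robot.servo_line(position, rot=None, rate=0.15, f_stop=None): straight line of the TCP; rot=None keeps the orientation; rate is the mean speed in m/s. With f_stop (N) it stops when the force on the tool has changed by that much, and returns True; else False.
- robot.move_joints(angles): joint-space move.
- eoat.command_gripper(opening, grasp_force=None): finger opening in m; grasp_force is the grip in N (None keeps the last); returns when the fingers have stopped.
- robot.hold(seconds).
- kinematics.ik(position, orientation): joint angles nearest the present ones, or None.
- robot.sense(): the state.
- grab_frame(name): name is "side" or "top" or "wrist"; returns (picture, depth): 384x512x3 uint8, red, green, blue; 384x512 float32, m along the optical axis (not along the pixel's ray), 0 where there is no reading.
- camera_info(name): a dict with "intrinsics" (3x3 intrinsics, pixels), "R" (3x3) and "t" (3): a world point X has camera coordinates R X + t. Camera axes: x right, y down, z forward; pixel columns grow to the right and rows downward; lengths in m; the calibration is good to about 2 mm. A picture is of the moment at which its call begins: read the wrist's pose just before it. camera_info takes no time and is no camera call; for the wrist camera it gives the pose at the moment of the call.
A pose or a line that the arm cannot do raises robot.MotionError and nothing moves.
- job.hand_in(): hands the job in, once; it reports no verdict.
The state is a dict: "time_s": time; "joint_pos": joint angles; "joint_velocities": joint speeds; "joint_efforts": joint torques, N m; "ee_pos": TCP position; "orientation": TCP orientation; "force": force on the tool from outside, world axes, zero at the start; "ft_torque": the same for the moment, N m; "finger_gap": finger opening in m.
Only numpy, scipy, OpenCV 4.12 (cv2) and the standard library are available. Lean on these libraries where they do the work, as an engineer would, in place of code of your own. Each camera call takes 0.05 s, during which the arm holds its last target. There are 200 camera calls.

TASK

Raise the lid of the white UV decontamination box and lock its folding stay: pull the stay's red knob up through the straight position until the elbow rests against its stop, so that the lid stays up by itself. Then stand the small bench timer upright on the floor of the chamber, set down rather than dropped, and leave the lid locked open.

Things in the scene. Friction and masses are not known exactly. Their poses are not given: they have to be found in the camera images.
- lid_handle (a point): Middle of the dark steel bar handle on the grey lid's front edge (lid 185 x 200 x 16 mm, 0.5 kg). Bar 11 mm thick, 100 mm long (85 between its posts) along the box's y, its middle 35 mm in front of the lid's edge (29 mm gap). 109 mm above the worktop when shut, 314 mm when up; 220 mm from the hinge line. The bar can turn in a grip. Axes turn with the lid.
- lid_hinge_line (a point): Middle of the lid's hinge line, on the top back edge of the box, 100 mm above the worktop. Fixed to the box. Its axes are the box's: x from front to back, y along the hinge to the left, z up.
- lid (a joint): Lid angle in rad: 0 closed, 1.31 (75 degrees) highest, where the stay is straight; about 1.287 when resting on the locked stay. Unlocked, hinge friction alone holds the lid only above about 1.19; lower than that it sinks or drops shut.
- stay_foot (a point): Lower pivot of the two-link folding steel stay (84 mm from pivot to pivot each) on the box's left (+y) outside, taken 30 mm outside the link so that it lies in one upright plane with knob and stay_head. Fixed in the box: 150 mm in front of the hinge line and 20 mm below it.
- knob (a point): Middle of the red knob on the stay's elbow, 14 mm across, 36 mm long, pointing out to the left (+y), its middle 30 mm outside the links, 35 mm outside the box wall. Height 25 mm with the lid shut; about 115 mm with the lid at 1.27 rad, still below the line stay_foot-stay_head; locked 136 mm, 11 mm beyond that line (up and frontward). A newton or two moves it.
- stay_head (a point): Upper pivot of the stay, on the lid's left edge 75 mm from the hinge, taken in the same plane as stay_foot and knob. It moves with the lid.
- stay_elbow (a joint): Angle of the stay's elbow in rad: 0 folded (lid shut), 2.146 both links in line, 2.406 against the stop beyond the straight position. Past 2.146 the lid's weight presses the elbow on to the stop: locked.
- chamber_floor (a point): Centre of the steel chamber floor, 30 mm above the worktop. Axes of the box: x front to back, y left, z up. Chamber 171 (x) by 186 (y) mm, rim 70 mm above this floor. Box outside 185 x 200 mm, walls 7 mm, fixed. The lid locked open, with its handle, overhangs the back of the chamber up to 63 mm from the hinge: the front part is clearest from above.
- timer_center (a point): Centre of the loose white-cream bench timer with a display, standing on its long narrow side: 30 mm thick at the foot (x, display on -x), 66 mm wide (y), 62 mm high (z), 0.1 kg. The centre is 31 mm above its underside. It leans back slightly and can be pinched across its thickness (x).
- timer: The timer itself, origin at the middle of its underside; see timer_center.

How it is judged:
By the outcome, as a careful person would: the job done as asked, in the order asked, and still so for the second after the job is handed in, with the robot touching nothing.
It also fails if it takes over 64 s, if anything falls off the work surface, if the arm or the gripper's body presses on something with over 40 N, if the wrist force passes 120 N, or if a joint passes its speed limit or range.

## Working session

There is one attempt and no reset: what is moved stays moved. The work goes in short steps, each a Python script; the robot and the scene stay as the last script left them, time stands still between calls to the robot, and variables do not carry over. Pictures are saved under pics/ and viewed, about 8 in all and at most 12, crops included, and the job is handed in when it is done.

```bash
ls; mkdir -p pics; python3 - <<'E'
from station import robot, grab_frame, camera_info
import cv2,numpy as np
ims=[]
for n in("side","top"):
    im,d=grab_frame(n); np.savez(f"pics/{n}0.npz",im=im,d=d); cv2.imwrite(f"pics/{n}0.png",im[...,::-1]); c=camera_info(n); print(n,c["intrinsics"].tolist(),(-c["R"].T@c["t"]).round(3),c["R"][2].round(2))
print(robot.sense())
E
```

```text
pics
side [[367.62039466908453, 0.0, 260.8294042020705], [0.0, 367.62039466908453, 197.82604677847132], [0.0, 0.0, 1.0]] [ 0.614 -0.434  0.618] [-0.03  0.78 -0.62]
top [[353.7138473467205, 0.0, 259.77567626678524], [0.0, 353.7138473467205, 194.295825415453], [0.0, 0.0, 1.0]] [0.491 0.232 0.924] [ 0.1   0.01 -0.99]
{'time_s': 0.1, 'joint_pos': array([ 1.14699850e+00,  2.38725133e-01, -1.41479154e-02,  1.31917955e+00,
        2.84420309e-06,  1.57081687e+00]), 'joint_velocities': array([ 0.00088057, -0.00124532,  0.00022534, -0.00015159,  0.00123108,
       -0.00103199]), 'joint_efforts': array([ 8.71901284e-04, -5.39719069e+01,  3.46999025e+01,  1.34679294e-02,
        1.52761127e-04, -1.07604268e-05]), 'ee_pos': array([0.21574713, 0.47823342, 0.2307482 ]), 'orientation': array([ 3.39622268e-04,  8.40012924e-01,  5.42566027e-01, -5.28408120e-04]), 'force': array([ 0.04473102, -1.10946962,  0.08290411]), 'ft_torque': array([ 0.05909826,  0.00897571, -0.03553393]), 'finger_gap': 0.08522740310125115}
```

View pics/side0.png

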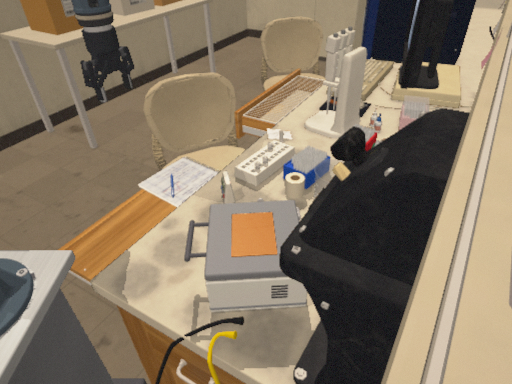

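View pics/top0.png

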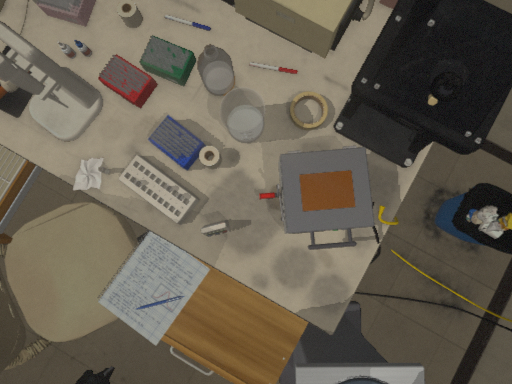

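The side view shows the box with its grey lid around (255,250), handle at the left (190,240), and the timer at about (226,188). In the top view the lid is at (325,190), the handle bar at (332,243), the red knob at (267,196) and the timer at (214,228).

```bash
cat > h.py <<'E'
import numpy as np,cv2
from station import camera_info
def unproj(n,uv,z=None,depth=None,c=None):
    c=c or camera_info(n); uv=np.atleast_2d(uv).astype(float)
    r=np.c_[uv,np.ones(len(uv))]@np.linalg.inv(c["intrinsics"]).T
    C=-c["R"].T@c["t"]; w=r@c["R"]
    s=depth[:,None] if depth is not None else ((z-C[2])/w[:,2])[:,None]
    return C+w*s
def proj(n,X,c=None):
    c=c or camera_info(n); p=(np.atleast_2d(X)@c["R"].T+c["t"])@c["intrinsics"].T
    return p[:,:2]/p[:,2:]
def cloud(n,d,c=None):
    v,u=np.mgrid[:384,:512]; P=unproj(n,np.c_[u.ravel(),v.ravel()],depth=d.ravel(),c=c).reshape(384,512,3); P[d==0]=np.nan; return P
E
python3 - <<'E'
from h import *
z=np.load("pics/top0.npz"); im,d=z["im"],z["d"]; P=cloud("top",d)
H=P[...,2]
# lid mask by height
m=(np.abs(H-.116)<.012); m[:, :270]=0;m[:,385:]=0;m[:140]=0;m[260:]=0
n,l,s,c=cv2.connectedComponentsWithStats(cv2.morphologyEx(m.astype(np.uint8),cv2.MORPH_OPEN,np.ones((7,7))))
k=1+s[1:,4].argmax(); print("lid z",np.median(H[l==k]),s[k])
zt=np.median(H[l==k])
ct=max(cv2.findContours((l==k).astype(np.uint8),0,1)[0],key=cv2.contourArea)[:,0]
X=unproj("top",ct,z=.116)[:,:2]
r=cv2.minAreaRect((X*1000).astype(np.float32)); print("lid rect",r, cv2.boxPoints(r))
# handle
hm=(np.abs(H-.111)<.015); hm[:236]=0;hm[250:]=0;hm[:,300:][:,65:]=0;hm[:,:300]=0
print("handle",[np.nanmean(P[hm],0),hm.sum()])
hsv=cv2.cvtColor(im,cv2.COLOR_RGB2HSV)
rm=((hsv[...,0]<8)|(hsv[...,0]>172))&(hsv[...,1]>150); rm[:185]=0;rm[210:]=0;rm[:,:250]=0;rm[:,285:]=0
v,u=np.nonzero(rm);print("knob px",u.min(),u.max(),v.min(),v.max(),unproj("top",[u.mean(),v.mean()],z=.025),np.nanmedian(P[rm],0))
# timer
tm=(H>.03)&(H<.09); tm[:210]=0;tm[245:]=0;tm[:,:195]=0;tm[:,235:]=0
ct=np.argwhere(tm)[:,::-1]; tp=tm&(H>.055); q=P[tp]; print("timer",len(ct),len(q),q.mean(0),H[tp].max(),cv2.minAreaRect((q[:,:2]*1000).astype(np.float32)))
a=cv2.resize(im[130:270,180:400],None,fx=3.4,fy=3.4,interpolation=cv2.INTER_CUBIC)
cv2.imwrite("pics/topcrop.png",a[...,::-1])
z=np.load("pics/side0.npz")["im"]; b=cv2.resize(z[160:330,170:330],None,fx=3.5,fy=3.5,interpolation=cv2.INTER_CUBIC)
cv2.imwrite("pics/sidecrop.png",b[...,::-1])
E
```

```text
lid z 0.11706441786539201 [ 280  146   93   87 6916]
lid rect ((583.4765625, 92.59297180175781), (189.1568145751953, 199.49305725097656), 4.033725261688232) [[ 4.8211591e+02  1.8543942e+02]
 [ 4.9614899e+02 -1.3559462e+01]
 [ 6.8483722e+02 -2.5347900e-01]
 [ 6.7080414e+02  1.9874541e+02]]
handle [array([0.45659363, 0.08494193, 0.11270291]), np.int64(284)]
knob px 260 274 193 198 [[0.57878576 0.22672211 0.025     ]] [0.57841171 0.22709291 0.03140687]
timer 261 159 [0.49787104 0.35970991 0.06096269] 0.06525807934995864 ((497.8601379394531, 360.2744445800781), (14.847347259521484, 64.10356903076172), 13.359088897705078)
```

View pics/topcrop.png

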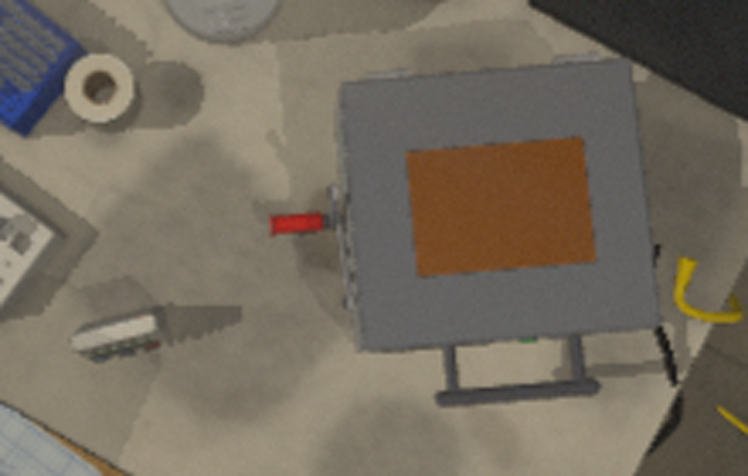

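View pics/sidecrop.png

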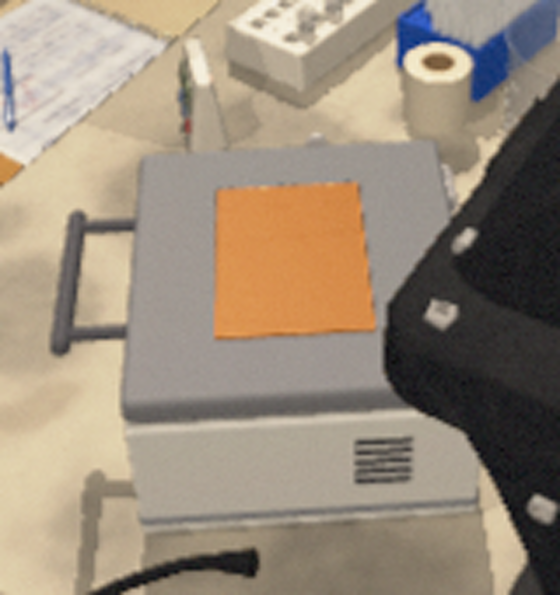

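The crops agree with the given sizes: the lid rectangle is 189x199 mm at z 0.117 with yaw 4.0°. The bar is at crop (517,392), the knob at (297,224) and the timer at (117,337). The knob's measured box-frame offset (-88, 134) matches the predicted (-87, 135). Next I check reachability and grip the handle.

```bash
cat >> h.py <<'E'
from station import robot,eoat,kinematics,grab_frame,job
from scipy.spatial.transform import Rotation as Ro
YB=np.radians(4.03); bx=np.array([np.cos(YB),np.sin(YB),0]); by=np.array([-np.sin(YB),np.cos(YB),0]); ez=np.array([0,0,1.])
HG=np.array([.6758,.0992,.1])
def B(x,y,z): return HG+bx*x+by*y+ez*z      # box frame at hinge middle
def quat(yaw,tilt=0):
    """tool down, jaws along yaw; tilt>0 leans the gripper body towards +y of that yaw"""
    R=Ro.from_euler('z',yaw)*Ro.from_euler('x',-tilt)*Ro.from_matrix(np.diag([1.,-1,-1]))
    x,y,z,w=R.as_quat(); return np.array([w,x,y,z]),R.as_matrix()[:,2]
def handle(th): a=th+np.arctan2(.009,.22); r=np.hypot(.22,.009); return B(-r*np.cos(a),0,r*np.sin(a))
def knob(th,side):
    a=th+.112; F=np.array([-.15,-.02]); Hd=.0755*np.array([-np.cos(a),np.sin(a)]); d=Hd-F; L=np.hypot(*d); n=np.array([-d[1],d[0]])/L
    p=(F+Hd)/2+side*np.sqrt(max(.084**2-L*L/4,0))*n; return B(p[0],.135,p[1])
def st(m=""):
    s=robot.sense(); print(m,"t%.1f"%s["time_s"],"ee",s["ee_pos"].round(4),"F",s["force"].round(1),"gap",round(s["finger_gap"],4)); return s
E
cat > a.py <<'E'
from h import *
z=np.load("pics/top0.npz"); P=cloud("top",z["d"])
m=(P[...,0]>.5)&(P[...,0]<.85)&(P[...,1]>-.2)&(P[...,1]<.2)&(P[...,2]>.13); q=P[m]
for x in np.arange(.5,.85,.05):
    k=q[(abs(q[:,0]-x)<.025)]; print(round(x,2),len(k) and (k[:,1].max().round(3),k[:,2].max().round(3)))
print("knob model",knob(0,-1),knob(1.27,-1),knob(1.287,1))
q0,_=quat(YB); q1,z1=quat(YB,.45)
print([kinematics.ik(handle(t)-ez*.019,q0) is not None for t in np.linspace(0,1.28,5)],
 [kinematics.ik(knob(*k)+by*.004+z1*.019,q1) for k in((1.27,-1),(1.287,1))])
h=handle(0)
eoat.command_gripper(.028); st("start")
robot.movep(h+ez*.08,q0); st("above")
robot.servo_line(h-ez*.019,rate=.1,f_stop=8); st("at bar")
E
python3 a.py
```

```text
0.5 0
0.55 0
0.6 (np.float64(-0.124), np.float64(0.304))
0.65 (np.float64(-0.034), np.float64(0.352))
0.7 (np.float64(0.05), np.float64(0.417))
0.75 (np.float64(0.07), np.float64(0.432))
0.8 (np.float64(0.059), np.float64(0.461))
knob model [0.5801912 0.2277987 0.0252029] [0.59299421 0.22870071 0.11469486] [0.57860876 0.22768722 0.13658797]
[True, True, True, True, True] [array([ 0.54945565,  0.64587608,  0.2146808 ,  1.358713  , -0.39627972,
        2.09407691]), array([ 0.55934981,  0.61136438,  0.20744568,  1.39001638, -0.39410963,
        2.10453636])]
start t0.7 ee [0.2159 0.4785 0.2313] F [-0.2 -0.6 -1.2] gap 0.0282
above t2.4 ee [0.4564 0.0845 0.1891] F [ 0.2  0.7 -0. ] gap 0.0279
at bar t3.5 ee [0.4567 0.0839 0.0905] F [ 0.5 -0.4 -0.9] gap 0.0276
```

```bash
cat >> h.py <<'E'
def quatb(t,yaw=YB):
    """tool down, body leaned back to -x of the box by t"""
    R=Ro.from_euler('z',yaw)*Ro.from_euler('y',-t)*Ro.from_matrix(np.diag([1.,-1,-1]))
    x,y,z,w=R.as_quat(); return np.array([w,x,y,z]),R.as_matrix()[:,2]
E
python3 - <<'E'
from h import *
eoat.command_gripper(.0,30); s=st("gripped")
assert s["finger_gap"]>.007
T=np.linspace(0,1.275,11)[1:]
for th in T:
    q,z=quatb(.26*th/1.275); robot.servo_line(handle(th)+z*.019,q,rate=.12); s=st("%.2f"%th)
    if np.abs(s["force"]).max()>45 or s["finger_gap"]<.007: print("STOP");break
im,d=grab_frame("side"); im2,d2=grab_frame("top")
cv2.imwrite("pics/up.png",np.hstack([im[40:330,150:400],im2[60:350,150:450]])[...,::-1])
E
```

```text
gripped t3.8 ee [0.4548 0.0837 0.0905] F [-8.6  0.3  8. ] gap 0.0096
0.13 t4.2 ee [0.4581 0.0839 0.1187] F [-7.7  0.6 -0.3] gap 0.0096
0.26 t4.6 ee [0.4647 0.0844 0.1461] F [-10.    0.3   1. ] gap 0.0098
0.38 t5.0 ee [0.4744 0.085  0.1724] F [-12.9   1.3   3.4] gap 0.0099
0.51 t5.4 ee [0.4872 0.086  0.1973] F [-18.5   1.    8.3] gap 0.0096
0.64 t5.7 ee [0.5031 0.0871 0.2208] F [-24.8   0.1  16.8] gap 0.01
0.77 t6.1 ee [0.5238 0.0886 0.2428] F [-23.8  -0.9  22.3] gap 0.0097
0.89 t6.5 ee [0.5477 0.0903 0.2618] F [-16.5  -0.2  19.3] gap 0.0097
1.02 t6.9 ee [0.573  0.092  0.2767] F [-7.2 -0.1 10.4] gap 0.0097
1.15 t7.3 ee [0.599  0.0939 0.2882] F [-4.6  0.3 10.6] gap 0.0097
1.27 t7.7 ee [0.6261 0.0958 0.2963] F [-1.8 -0.   8. ] gap 0.0093
```

View pics/up.png

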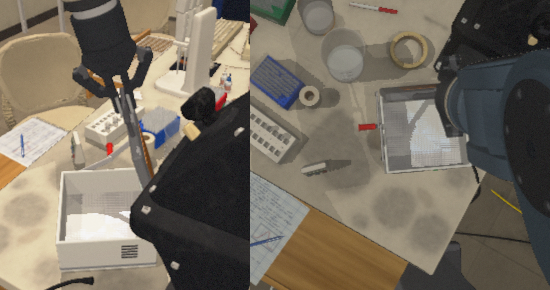

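The lid is up with the bar in the grip. The red knob shows at side crop (110,148) and top crop (368,127). I release the bar, back off and triangulate the knob.

```bash
cat >> h.py <<'E'
def redpx(n,guess,im,r=25):
    h=cv2.cvtColor(im,cv2.COLOR_RGB2HSV); m=((h[...,0]<8)|(h[...,0]>172))&(h[...,1]>140)&(h[...,2]>70)
    v,u=np.nonzero(m); k=(abs(u-guess[0])<r)&(abs(v-guess[1])<r); return np.array([u[k].mean(),v[k].mean()]),k.sum()
def tri(uvs):
    A=np.zeros((3,3));b=np.zeros(3);L=[]
    for n,uv in uvs:
        c=camera_info(n);C=-c["R"].T@c["t"];w=unproj(n,uv,z=0)[0]-C;w/=np.linalg.norm(w);M=np.eye(3)-np.outer(w,w);A+=M;b+=M@C;L.append((C,M))
    X=np.linalg.solve(A,b); return X,[np.linalg.norm(M@(X-C)) for C,M in L]
def seeknob(g):
    U=[]
    for n in("side","top"):
        im,d=grab_frame(n); uv,k=redpx(n,proj(n,g)[0],im); print(n,uv.round(1),k); U.append((n,uv))
    X,e=tri(U); p=X-HG; print("knob",X.round(4),"box",(p@bx).round(4),(p@by).round(4),p[2].round(4),"res",np.round(e,4)); return X
E
python3 - <<'E'
from h import *
q,z=quatb(.26); p=robot.sense()["ee_pos"]
eoat.command_gripper(.03); robot.servo_line(p-z*.07,rate=.15); st("off")
robot.servo_line(p-z*.07-bx*.1+by*.1+ez*.03,quat(YB)[0],rate=.25); st("clear")
X=seeknob(knob(1.275,-1))
print("models",[(t,knob(t,-1).round(4)) for t in(1.2,1.24,1.26,1.275,1.29)])
E
```

```text
off t8.7 ee [0.6079 0.0945 0.3631] F [-0.1 -0.1 -0.6] gap 0.0303
clear t9.5 ee [0.5017 0.187  0.3928] F [ 0.2 -0.2  0.8] gap 0.03
side [259.2 187.9] 67
top [nan nan] 0
knob [nan nan nan] box nan nan nan res [nan nan]
models [(1.2, array([0.5963, 0.2289, 0.1061])), (1.24, array([0.5948, 0.2288, 0.1105])), (1.26, array([0.5937, 0.2287, 0.1132])), (1.275, array([0.5926, 0.2287, 0.1155])), (1.29, array([0.5912, 0.2286, 0.1185]))]h.py:35: RuntimeWarning: Mean of empty slice.
  v,u=np.nonzero(m); k=(abs(u-guess[0])<r)&(abs(v-guess[1])<r); return np.array([u[k].mean(),v[k].mean()]),k.sum()
  ret = ret.dtype.type(ret / rcount)
```

```bash
python3 - <<'E'
from h import *
c=camera_info("side");C=-c["R"].T@c["t"];w=unproj("side",[259.2,187.9],z=0)[0]-C
s=((HG+by*.135-C)@by)/(w@by); X=C+w*s; print("knob by ray",X.round(4), "model",knob(1.275,-1).round(4))
q,z=quat(YB,.45)
G=(X+knob(1.275,-1))/2+by*.003
assert np.linalg.norm(X-knob(1.275,-1))<.012
robot.movep(G-z*.08,q); st("pre")
eoat.command_gripper(.05)
print(robot.servo_line(G+z*.017,rate=.12,f_stop=8)); st("at knob")
for n in("side","top"):
    im,d=grab_frame(n); cv2.imwrite(f"pics/k_{n}.png",im[...,::-1])
a=cv2.imread("pics/k_side.png")[90:290,180:340];b=cv2.imread("pics/k_top.png")[120:320,200:360]
cv2.imwrite("pics/k.png",cv2.resize(np.hstack([a,b]),None,fx=2.4,fy=2.4,interpolation=cv2.INTER_CUBIC))
E
```

```text
knob by ray [0.5895 0.2285 0.1214] model [0.5926 0.2287 0.1155]
pre t10.5 ee [0.5888 0.2657 0.1922] F [-0.5  0.1  0.5] gap 0.03
False
at knob t11.8 ee [0.5916 0.2246 0.1038] F [ 0.5 -0.2  0. ] gap 0.05
```

View pics/k.png

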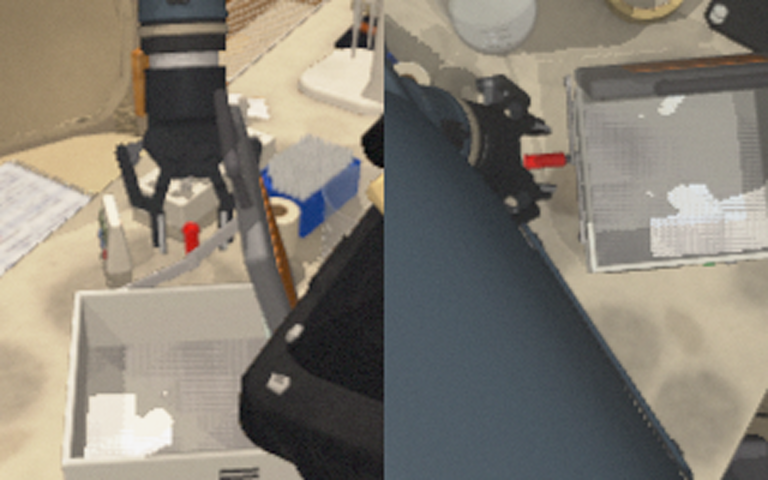

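The fingers straddle the red knob (left crop at (191,237), right crop at (545,160)), with clearance on both sides. I grip and pull it along its arc about the foot.

```bash
python3 - <<'E'
from h import *
q,z=quat(YB,.45)
eoat.command_gripper(0,25); s=st("grip"); assert s["finger_gap"]>.008
F=s["force"]
for a in np.radians([29,32,35,38,40,42,44]):
    K=B(-.15+.084*np.cos(a),.138,-.02+.084*np.sin(a))
    hit=robot.servo_line(K+z*.017,rate=.05,f_stop=18); s=st("%.0f %s"%(np.degrees(a),hit))
    if hit: break
for n in("side",):
    im,d=grab_frame(n); cv2.imwrite(f"pics/l.png",cv2.resize(im[90:290,180:380],None,fx=2.5,fy=2.5,interpolation=cv2.INTER_CUBIC)[...,::-1])
    uv,k=redpx(n,proj(n,knob(1.287,1))[0],im);print(uv,k,"expected locked",proj(n,knob(1.287,1)))
E
```

```text
grip t12.3 ee [0.591  0.2244 0.1031] F [-3.5  1.7 -0.7] gap 0.013
29 False t12.6 ee [0.5899 0.2243 0.1053] F [-3.2  2.6 -1.9] gap 0.0135
32 False t12.8 ee [0.5878 0.2241 0.1095] F [-3.4  1.8 -1.4] gap 0.0133
35 False t13.1 ee [0.5856 0.2239 0.1133] F [-1.9  3.   0.2] gap 0.0133
38 False t13.3 ee [0.5833 0.2237 0.1169] F [-0.2  3.5 -0. ] gap 0.0132
40 False t13.6 ee [0.5817 0.2235 0.1192] F [2.7 3.3 0.8] gap 0.0129
42 False t13.8 ee [0.5799 0.2234 0.1214] F [4.  2.5 2.4] gap 0.0129
44 False t14.1 ee [0.578  0.2232 0.1235] F [5.1 2.1 3.6] gap 0.0132
[253.36231884 182.11594203] 69 expected locked [[254.13193216 182.71082477]]
```

View pics/l.png

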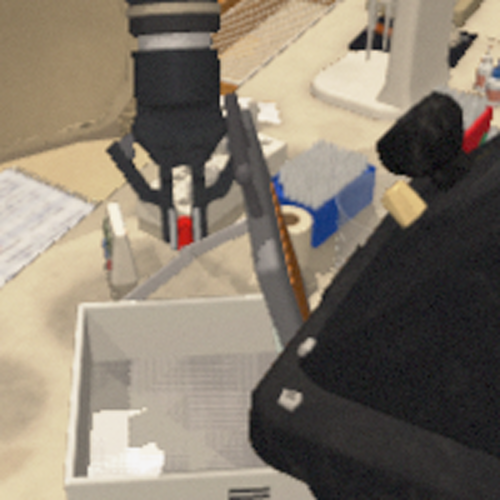

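The knob (crop (184,232)) is near its expected locked pixel, and the links look bent slightly upward. I press it on until the stop gives a clear force, release, and check again.

```bash
python3 - <<'E'
from h import *
q,z=quat(YB,.45)
for a in np.radians([46,48,50]):
    K=B(-.15+.084*np.cos(a),.138,-.02+.084*np.sin(a))
    hit=robot.servo_line(K+z*.017,rate=.04,f_stop=12); s=st("%.0f %s"%(np.degrees(a),hit))
    if hit or np.linalg.norm(s["force"])>22: break
eoat.command_gripper(.045); st("open")
p=robot.sense()["ee_pos"]; robot.servo_line(p-z*.08,rate=.15)
robot.movep(np.array([.45,.34,.26]),quat(np.radians(13.36))[0]); st("away")
robot.hold(.3)
K=knob(1.287,1); print("expect",K.round(4),"lock px",proj("side",K),proj("top",K))
im,d=grab_frame("side"); print(redpx("side",proj("side",K)[0],im))
im2,d2=grab_frame("top"); print(redpx("top",proj("top",K)[0],im2)[1])
np.savez("pics/side1.npz",im=im,d=d); np.savez("pics/top1.npz",im=im2,d=d2)
cv2.imwrite("pics/l2.png",cv2.resize(np.hstack([im[90:290,180:340],im2[120:320,180:400]]),None,fx=2.1,fy=2.1,interpolation=cv2.INTER_CUBIC)[...,::-1])
E
```

```text
46 False t14.4 ee [0.5772 0.223  0.1248] F [12.   0.  -5.6] gap 0.0132
48 False t14.6 ee [0.5767 0.2229 0.126 ] F [ 22.3  -0.7 -12.7] gap 0.0125
open t15.0 ee [0.5726 0.2227 0.1271] F [ 0.1  0.1 -1.1] gap 0.0448
away t16.4 ee [0.4504 0.3391 0.2593] F [ 0.  -0.   0.2] gap 0.0452
expect [0.5786 0.2277 0.1366] lock px [[254.13193216 182.71082477]] [[266.96149499 190.3867136 ]]
(array([253.3       , 181.87142857]), np.int64(70))
98
```

View pics/l2.png

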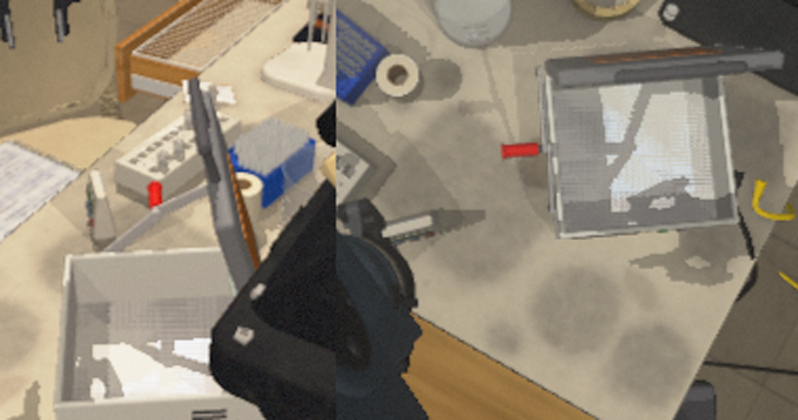

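The stay reads as locked: the stop was felt at about 25 N, and the knob is within 1 px of the predicted locked position with nothing touching it. Next I take the timer's profile from depth before grasping it.

```bash
python3 - <<'E'
from h import *
yt=np.radians(13.36); O=np.array([.4979,.3600,0])
for n in("side","top"):
    z=np.load(f"pics/{n}0.npz"); P=cloud(n,z["d"]).reshape(-1,3)-O
    x=P[:,0]*np.cos(yt)+P[:,1]*np.sin(yt); y=-P[:,0]*np.sin(yt)+P[:,1]*np.cos(yt); h=P[:,2]
    for a in np.arange(.006,.066,.01):
        k=(abs(x)<.03)&(abs(y)<.045)&(abs(h-a)<.005)
        if k.sum()>3: print(n,round(a,3),k.sum(),"x",np.percentile(x[k],[3,50,97]).round(4),"y",np.percentile(y[k],[3,97]).round(4))
E
```

```text
side 0.006 96 x [-0.0291  0.0011  0.0283] y [-0.0375  0.0399]
side 0.016 43 x [-0.0169 -0.0062  0.012 ] y [-0.0387  0.0168]
side 0.026 41 x [-0.0155 -0.0055  0.0106] y [-0.0378  0.0138]
side 0.036 38 x [-0.0144 -0.0047  0.0086] y [-0.0366  0.0055]
side 0.046 45 x [-0.0135 -0.009   0.007 ] y [-0.0365  0.015 ]
side 0.056 46 x [-0.0118 -0.0066  0.0058] y [-0.0369  0.0224]
top 0.006 120 x [-0.0276 -0.0037  0.0281] y [-0.0432  0.0425]
top 0.016 26 x [-0.0166  0.0029  0.0139] y [-0.0323  0.0246]
top 0.026 22 x [-0.0155 -0.0098  0.0123] y [-0.0322  0.0285]
top 0.036 30 x [-0.0139 -0.0092  0.0112] y [-0.0323  0.0253]
top 0.046 51 x [-0.0127 -0.009   0.0094] y [-0.032  0.025]
top 0.056 91 x [-0.0102 -0.0016  0.0081] y [-0.031   0.0275]
```

```bash
python3 - <<'E'
from h import *
yt=np.radians(13.36); q,_=quat(yt)
O=np.array([.4979,.3600,0])+np.array([np.cos(yt),np.sin(yt),0])*-.002+np.array([-np.sin(yt),np.cos(yt),0])*-.002
eoat.command_gripper(.07)
robot.movep(O+ez*.11,q); print(robot.servo_line(O+ez*.014,rate=.1,f_stop=8)); st("at")
eoat.command_gripper(0,30); s=st("grip"); assert s["finger_gap"]>.015
robot.servo_line(O+ez*.26,rate=.2); st("lift")
D=B(-.125,0,0)
q2,_=quat(YB)
robot.movep(np.array([D[0],D[1],.2]),q2); s=st("over")
im,d=grab_frame("side"); im2,_=grab_frame("top")
cv2.imwrite("pics/o.png",cv2.resize(np.hstack([im[90:290,150:340],im2[120:320,220:400]]),None,fx=2.1,fy=2.1,interpolation=cv2.INTER_CUBIC)[...,::-1])
E
```

```text
False
at t18.9 ee [0.4968 0.3579 0.0147] F [ 0.  -0.3  1. ] gap 0.0702
grip t19.4 ee [0.4968 0.3578 0.0146] F [-0.4 -0.5  6. ] gap 0.0252
lift t20.8 ee [0.496  0.3574 0.2588] F [ 1.2 -0.3 -1.4] gap 0.0252
over t21.9 ee [0.5513 0.0913 0.2002] F [ 0.5 -0.1 -0.3] gap 0.0246
```

View pics/o.png

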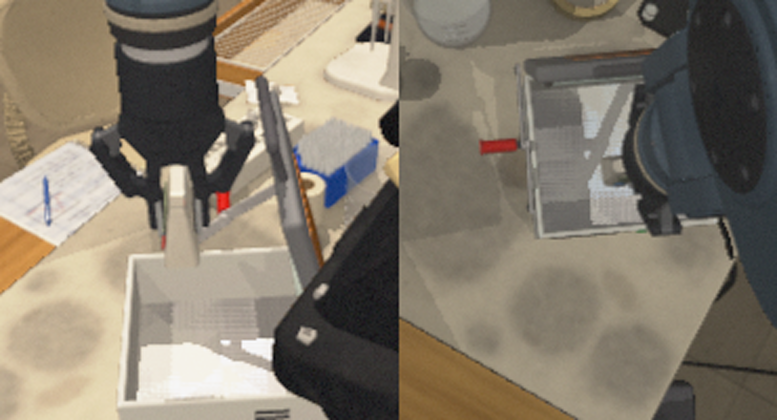

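The timer (left crop (180,215)) hangs upright between the fingers over the chamber, and the lid and knob are unchanged. I lower it until contact, release, rise, clear out and check.

```bash
python3 - <<'E'
from h import *
D=B(-.125,0,0)
robot.servo_line(np.array([D[0],D[1],.056]),rate=.12); st("low")
print(robot.servo_line(np.array([D[0],D[1],.042]),rate=.02,f_stop=4)); s=st("contact")
eoat.command_gripper(.05); st("open")
p=robot.sense()["ee_pos"]; robot.servo_line(p+ez*.02,rate=.04); robot.servo_line(p+ez*.2,rate=.2)
robot.movep(np.array([.3,.36,.28]),quat(np.radians(40))[0]); robot.hold(.5); st("away")
K=knob(1.287,1)
im,d=grab_frame("side"); im2,d2=grab_frame("top"); print(redpx("side",proj("side",K)[0],im),redpx("top",proj("top",K)[0],im2),tri([("side",redpx("side",proj("side",K)[0],im)[0]),("top",redpx("top",proj("top",K)[0],im2)[0])]),K)
P=cloud("top",d2)-HG; x,y,h=P@bx,P@by,P[...,2]+.1
k=(x>-.17)&(x<-.07)&(abs(y)<.08)&(h>.05)&(h<.12); t=k&(h>.08); print("timer z max",np.percentile(h[k],98),"box xy mid",x[t].mean(),y[t].mean(),"extent",np.ptp(x[t]),np.ptp(y[t]))
cv2.imwrite("pics/f.png",cv2.resize(np.hstack([im[90:290,150:340],im2[120:320,220:400]]),None,fx=2.1,fy=2.1,interpolation=cv2.INTER_CUBIC)[...,::-1])
E
```

```text
low t23.3 ee [0.5516 0.0905 0.0567] F [ 0.2 -0.5 -0.6] gap 0.0248
True
contact t23.9 ee [0.551  0.0904 0.0447] F [-1.8  0.2  5.4] gap 0.0246
open t24.3 ee [0.5529 0.0907 0.0449] F [ 6.8 -0.2  3.1] gap 0.0497
away t27.9 ee [0.3002 0.3599 0.28  ] F [0.6 0.4 0.4] gap 0.0503
(array([256.52307692, 185.23076923]), np.int64(65)) (array([266.85106383, 188.39361702]), np.int64(94)) (array([0.58382599, 0.22781518, 0.12948298]), [np.float64(0.0001107807563833594), np.float64(0.0001107807563833397)]) [0.57860876 0.22768722 0.13658797]
timer z max 0.09402220705917039 box xy mid -0.12706693813766637 0.0036725431028927402 extent 0.01948972573926025 0.06237046986690285
```

View pics/f.png

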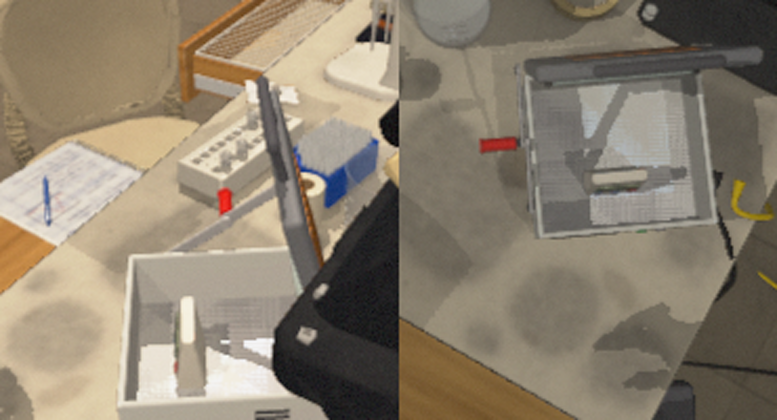

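The timer stands in the chamber, but the knob has moved. It triangulates to about 3 mm beyond straight, instead of 11 mm on the stop. The arm's wrist evidently nudged the lid upward while placing the timer (+6.8 N in x). I pull the knob back on to its stop.

```bash
python3 - <<'E'
from h import *
q,z=quat(YB,.45)
G=np.array([.5835,.2278,.1300])+by*.003
eoat.command_gripper(.045)
robot.movep(np.array([.45,.36,.28]),q)
robot.movep(G-z*.08,q); print(robot.servo_line(G+z*.017,rate=.12,f_stop=8)); st("at")
eoat.command_gripper(0,25); s=st("grip"); assert s["finger_gap"]>.008
for a in np.radians([38,40,42,44,46,48,50]):
    hit=robot.servo_line(B(-.15+.084*np.cos(a),.138,-.02+.084*np.sin(a))+z*.017,rate=.04,f_stop=15); s=st("%.0f %s"%(np.degrees(a),hit))
    if hit or np.linalg.norm(s["force"])>22: break
eoat.command_gripper(.045); st("open")
p=robot.sense()["ee_pos"]; robot.servo_line(p-z*.09,rate=.12)
robot.movep(np.array([.3,.36,.28]),quat(np.radians(40))[0]); st("away")
K=knob(1.287,1); Q=[]
for i in range(2):
    robot.hold(1.0); U=[]
    for n in("side","top"):
        im,d=grab_frame(n); Q.append(im); U.append((n,redpx(n,proj(n,K)[0],im)[0]))
    print(U,tri(U),K)
im,im2=Q[-2:]
cv2.imwrite("pics/g.png",cv2.resize(np.hstack([im[90:290,150:340],im2[120:320,220:400]]),None,fx=2.1,fy=2.1,interpolation=cv2.INTER_CUBIC)[...,::-1])
E
```

```text
False
at t30.6 ee [0.584  0.2242 0.1154] F [ 0.5  0.2 -0.4] gap 0.045
grip t30.9 ee [0.5848 0.2239 0.1154] F [4.8 1.5 3.9] gap 0.013
38 False t31.2 ee [0.5837 0.2239 0.1168] F [6.  1.8 3.2] gap 0.0128
40 False t31.4 ee [0.5819 0.2237 0.119 ] F [5.9 1.9 1.6] gap 0.013
42 False t31.7 ee [0.5799 0.2236 0.1212] F [4.9 3.1 2.6] gap 0.0128
44 False t31.9 ee [0.578  0.2234 0.1236] F [5.3 1.6 3.9] gap 0.0132
46 False t32.2 ee [0.5772 0.2233 0.1249] F [11.5 -0.3 -4.4] gap 0.0126
48 False t32.4 ee [0.5766 0.2232 0.1257] F [ 22.8  -0.9 -15.7] gap 0.0127
open t32.9 ee [0.5726 0.2228 0.1271] F [-0.4  0.2  0.8] gap 0.045
away t34.9 ee [0.3008 0.36   0.2796] F [ 0.7 -0.2  0.2] gap 0.0448
[('side', array([253.24285714, 181.92857143])), ('top', array([267.07070707, 191.04040404]))] (array([0.57679683, 0.227468  , 0.13893572]), [np.float64(7.929819677639745e-05), np.float64(7.929819677630967e-05)]) [0.57860876 0.22768722 0.13658797]
[('side', array([253.28985507, 181.95652174])), ('top', array([266.96969697, 191.06060606]))] (array([0.5768342 , 0.22769942, 0.13867973]), [np.float64(2.768982231722459e-05), np.float64(2.768982231729478e-05)]) [0.57860876 0.22768722 0.13658797]
```

View pics/g.png

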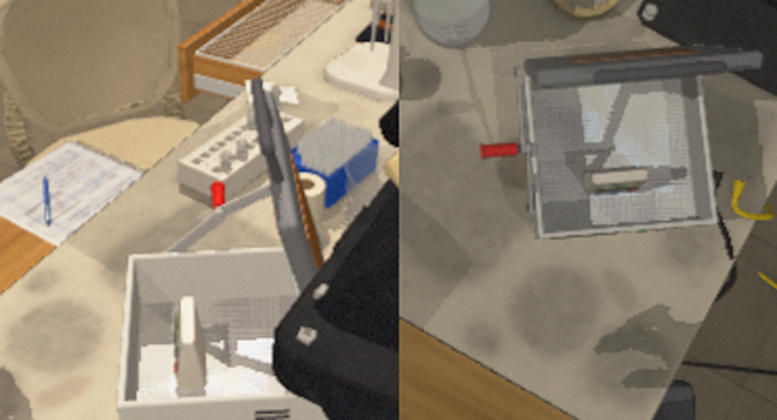

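The stay is back on its stop: the knob is stable over 1 s and matches the first lock to within 0.1 px. The timer stands upright (left crop (187,345), right crop (617,180)). I hand in.

```bash
python3 -c "
from station import job; print(job.hand_in())"
```

```text
the job is handed in; nothing more can be done
None
```

The lid is up and locked on its stay, and the timer is standing upright on the chamber floor. The job was handed in at about 37 s with the robot clear of everything.

- **Lid and stay:** I raised the lid by its handle, then pulled the red knob through straight until I felt the stop (about 25 N).
- **Timer:** I pinched it, lowered it until it touched the floor at the expected height, then released it and backed off.
- **One check failed along the way:** after I placed the timer, the knob was only about 3 mm past straight instead of 11 mm. The arm had probably nudged the raised lid while releasing the timer. I pulled the knob back on to its stop, so the final locking came after the timer was placed.
- **Last checks:** with nothing touching it, the knob measured 139 mm high against 136 mm expected. It held still over 1 s and matched the first lock to within 0.1 px in the side view. The last pictures show the timer upright; its top measured 94 mm above the worktop after placing, against 92 mm expected.

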